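# Lock the cam-arm coupler that holds its adapter

## Task

Two small cam-and-groove couplers of the rinse line stand on the table with their arms raised; one has its adapter plugged into its mouth, the other is empty. Lock the one with the adapter: swing its two arms down together, not one after the other, until both are fully down beside the coupler's body. Leave the adapter seated and the empty coupler's arms raised.

Things in the scene. Friction and masses are not known exactly. Their poses are not given: they have to be found in the camera images.
- coupler: Coupler that holds the adapter: upright aluminium socket 36 mm wide, rim 104 mm high, on a steel pipe with a 64 mm round foot fixed to the table. Origin: centre of the foot's underside, z up. Two arms, hinged at y = +22 and -22 mm, 100 mm high, spread in a V and swing down in the y-z plane; fingertips 80 to 90 mm apart along y press both at once. A pipe stub points to +x, 54 mm long, 28 mm high.
- coupler_left (a joint): Arm on the +y side of the coupler with the adapter: flat steel bar 12 mm wide, 6 thick, to 50 mm from its hinge, then a pull ring to 67 mm. Hinge angle in rad: 0 = level, pointing outward; negative = raised; positive = swung down; 1.45 = stop, fully down beside the body (58 to 62 mm over both arms, 30 mm below the hinges). Starts at -0.65 to -0.3; friction (0.04 N m) keeps it where it is left; 1 to 3 N moves it.
- coupler_right (a joint): Arm on the -y side of the coupler with the adapter: flat steel bar 12 mm wide, 6 thick, to 50 mm from its hinge, then a pull ring to 67 mm. Hinge angle in rad: 0 = level, pointing outward; negative = raised; positive = swung down; 1.45 = stop, fully down beside the body (58 to 62 mm over both arms, 30 mm below the hinges). Starts at -0.65 to -0.3; friction (0.04 N m) keeps it where it is left; 1 to 3 N moves it.
- adapter: Aluminium closed adapter (a plug), loose, standing in the coupler's mouth: stem 25 mm across and 34 mm long, round head 34 mm across lying on the rim, its top 115 mm above the table. Origin: centre of the stem's lower end, 70 mm above the table when seated; z up.
- empty: The other coupler, of the same make and size and with the same arms, its mouth open and empty. Fixed to the table. Origin and axes as for the first.
- empty_left (a joint): Arm on the +y side of the empty coupler: flat steel bar 12 mm wide, 6 thick, to 50 mm from its hinge, then a pull ring to 67 mm. Hinge angle in rad: 0 = level, pointing outward; negative = raised; positive = swung down; 1.45 = stop, fully down beside the body (58 to 62 mm over both arms, 30 mm below the hinges). Starts at -0.65 to -0.3; friction (0.04 N m) keeps it where it is left; 1 to 3 N moves it.
- empty_right (a joint): Arm on the -y side of the empty coupler: flat steel bar 12 mm wide, 6 thick, to 50 mm from its hinge, then a pull ring to 67 mm. Hinge angle in rad: 0 = level, pointing outward; negative = raised; positive = swung down; 1.45 = stop, fully down beside the body (58 to 62 mm over both arms, 30 mm below the hinges). Starts at -0.65 to -0.3; friction (0.04 N m) keeps it where it is left; 1 to 3 N moves it.
Not all that is in view belongs to the job. Leave any orange or purple look-alike of the adapter alone.

How it is judged:
By the outcome, as a careful person would: the job done as asked, in the order asked, and still so for the second after the job is handed in, with the robot touching nothing.
It also fails if it takes over 32 s, if anything falls off the work surface, if the arm or the gripper's body presses on something with over 40 N, if the wrist force passes 120 N, or if a joint passes its speed limit or range.

## Robot

A 6-joint arm with a two-finger parallel gripper is mounted at the origin on a cart in front of the work surface, level with it; the furniture and walls round the work are solid. World frame = base frame: x ahead of the robot, y to its left, z up, the work surface at z = 0. Lengths are in m, angles in rad, forces in N, time in s.
With the tool pointing down it reaches from about 0.2 to 0.875 m from the base axis. Payload 3.4 kg.
Tool frame: the origin (TCP) lies at the very end of the fingers, on their centre line; the grasp point (between the pads) lies 19 mm behind it; z points along the fingers, x is the direction in which the jaws open and shut, and the axes are right-handed (so a half turn about z gives the same grasp; the last joint's range is limited). The gripper opens to 94 mm and grips with 3 to 60 N. Pads are 16 mm wide; open, the fingers measure 119 mm over their backs; the gripper's body (75 mm by 177 mm) begins 78 mm behind the grasp point.
Start: joints at [0.602, 0.276, 1.505, -0, 1.361, -0.121], TCP at [0.431, 0.38, 0.205] pointing down, gripper open.
Joint ranges: [-2.89, 2.89], [-0.75, 2.08], [0.22, 2.7], [-1.18, 4.32], [0.11, 2.71], [-2.7, 2.7]. Speed limits (rad/s): [2.57, 2.57, 3.14, 3.14, 3.14, 3.14].

## Interface

Orientations are given as [roll, pitch, yaw] about the fixed x, y, z axes, in that order (R = Rz(yaw) Ry(pitch) Rx(roll)).
In Python, from bench import arm gives the robot as it stands.
- The arm moves only by the shell command python3 -m jog 'ROWS' [FORCE]. ROWS is JSON, a list of rows, each an object of numbers: "wx", "wy", "wz": the turn, a rotation vector about the tool's x, y, z in degrees; "tx", "ty", "tz": the shift along the tool's x, y, z in mm; "jaw": the opening, from -1 (shut) to 1 (fully open). A call has 1 to 10 rows; each row is the pose to reach, as a shift and turn from the pose measured when the call began, along the tool's axes at that moment; what a row does not reach only later rows make up. A row lasts 1/8 s, in which the tool goes at most 62.5 mm and 10.7 degrees, less where a joint would pass 70% of its speed; a pose out of reach is approached as far as the arm can. A call with a gripper value outside its range is refused whole. The fingers move at their own pace and stop on an object; FORCE is the grip in N (left out, the last holds). Time passes only in rows, so rows that repeat a pose let the fingers close. It gives the time, the measured TCP pose, the force and the opening at its end, in the units of the state.
- arm.get_obs(): the state, without advancing time (a new reading comes with each control period).
- arm.capture(name): name is "scene" or "top" or "wrist"; returns the picture (384x512x3 uint8, blue, green, red); there is no depth.
- arm.camera_info(name): a dict with "fx", "fy", "cx", "cy" (pixels), "cam_to_world" (4x4, takes a point from camera to world coordinates). Camera axes: x right, y up, looking along -z (the intrinsics and any distortion apply to the point x, -y, -z); pixel columns grow to the right and rows downward; lengths in m; the calibration is good to about 2 mm. A picture is of the moment at which its call begins: read the wrist's pose just before it. camera_info takes no time and is no camera call; for the wrist camera it gives the pose at the moment of the call.
- arm.finish_job(): hands the job in, once; it reports no verdict.
The state is a dict: "time": time; "joint_pos": joint angles; "qvel": joint speeds; "tau": joint torques, N m; "tool_pos": TCP position; "tcp_rot": TCP orientation; "wrist_force": force on the tool from outside, world axes, zero at the start; "wrist_torque": the same for the moment, N m; "width": finger opening in m.
Only numpy, scipy, OpenCV 4.12 (cv2) and the standard library are available. Lean on these libraries where they do the work, as an engineer would, in place of code of your own. Each camera call takes 0.05 s, during which the arm holds its last target.

## Working session

There is one attempt and no reset: what is moved stays moved. The work goes in short steps, Python scripts to look and compute and a shell command to move; the robot and the scene stay as the last step left them, time stands still between calls to the robot, and variables do not carry over. Pictures are saved under pics/ and viewed, and the job is handed in when it is done.

```bash
mkdir -p pics; python3 - <<'E'
from bench import arm
import cv2
print(arm.get_obs())
for n in ["scene","top"]:
    cv2.imwrite(f"pics/{n}0.png",arm.capture(n)); i=arm.camera_info(n); print(n,i)
E
```

```text
{'time': 0.0, 'joint_pos': array([ 6.01978611e-01,  2.76595090e-01,  1.50611119e+00, -3.21809640e-07,
        1.36068234e+00, -1.20983139e-01]), 'qvel': array([ 0.0005348 ,  0.00127881, -0.0017617 ,  0.00086765,  0.00145839,
        0.00071329]), 'tau': array([ 1.57274986e-03, -4.04592669e+01, -2.37234360e+01,  7.02337548e-02,
        3.41403857e-02, -1.61095213e-04]), 'tool_pos': array([0.43069803, 0.38011012, 0.20461343]), 'tcp_rot': array([-3.14137621e+00,  1.78287753e-03,  7.22962010e-01]), 'wrist_force': array([0.49179556, 0.31681852, 0.21750053]), 'wrist_torque': array([ 0.01432936,  0.05420339, -0.0217786 ]), 'width': 0.09420179662449159}
scene {'fx': 396.8778748042948, 'fy': 396.8778748042948, 'cx': 253.7012117265116, 'cy': 190.5913513657071, 'cam_to_world': array([[-0.71926565,  0.42604681, -0.54876319,  0.06368088],
       [-0.69473232, -0.44334027,  0.56638892,  0.5172556 ],
       [-0.00198063,  0.78862762,  0.61486792,  0.6088991 ],
       [ 0.        ,  0.        ,  0.        ,  1.        ]])}
top {'fx': 407.129866373018, 'fy': 407.129866373018, 'cx': 256.6275682516226, 'cy': 195.75602189547948, 'cam_to_world': array([[-0.00328286,  0.9991775 , -0.04041721,  0.48142277],
       [-0.99998783, -0.00342899, -0.00354664,  0.00874254],
       [-0.00368231,  0.04040507,  0.9991766 ,  0.93778969],
       [ 0.        ,  0.        ,  0.        ,  1.        ]])}
```

View pics/scene0.png

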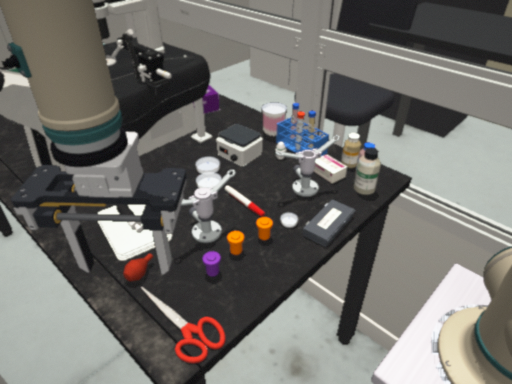

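View pics/top0.png

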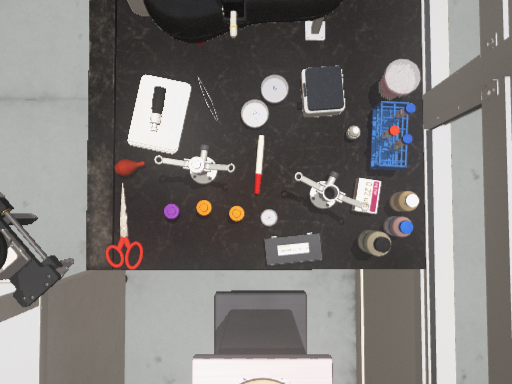

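```bash
python3 - <<'E'
import cv2,numpy as np
t=cv2.imread("pics/top0.png")
a=cv2.resize(t[135:195,145:245],None,fx=7,fy=7,interpolation=cv2.INTER_CUBIC)
cv2.imwrite("pics/z1.png",a)
b=cv2.resize(t[160:220,285:385],None,fx=7,fy=7,interpolation=cv2.INTER_CUBIC)
cv2.imwrite("pics/z2.png",b)
s=cv2.imread("pics/scene0.png")
c=cv2.resize(s[135:255,170:350],None,fx=4.4,fy=4.4,interpolation=cv2.INTER_CUBIC)
cv2.imwrite("pics/z3.png",c)
E
```

```text
(no output)
```

View pics/z1.png

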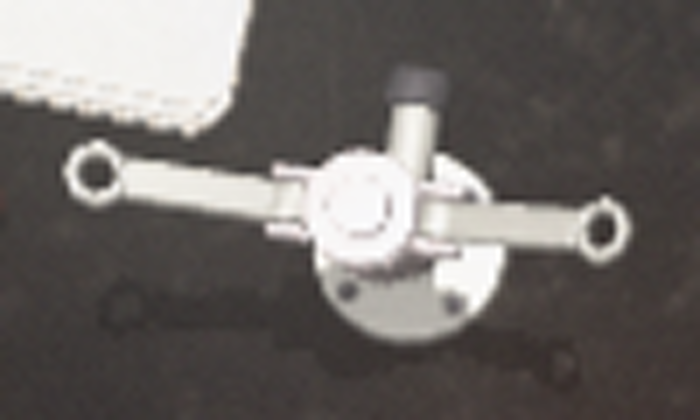

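View pics/z2.png

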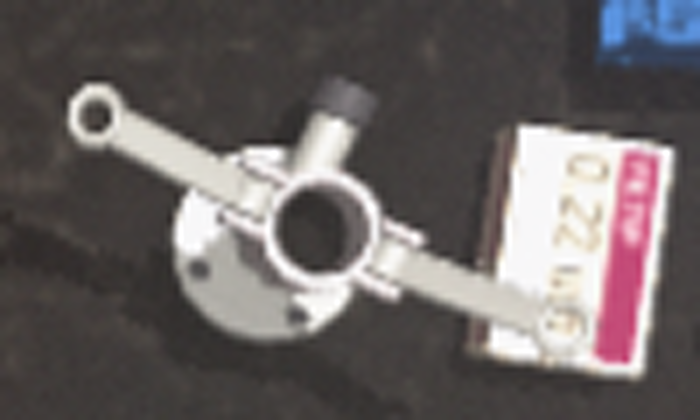

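View pics/z3.png

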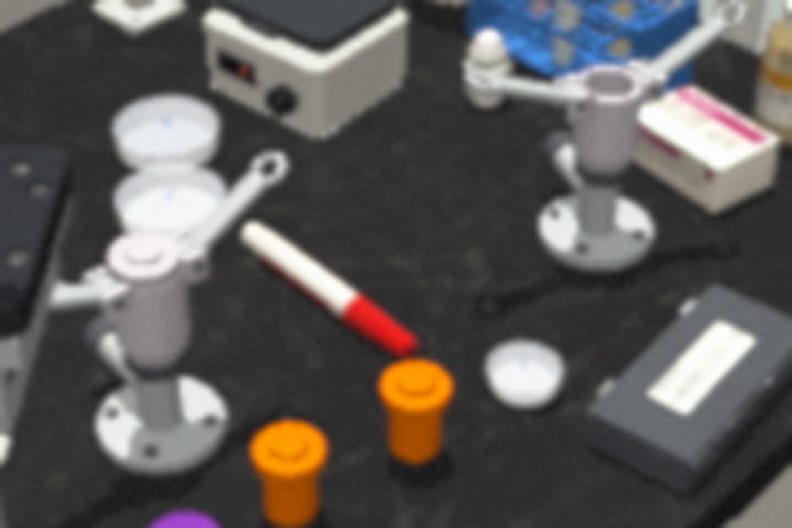

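```bash
cat > h.py <<'E'
import numpy as np
def ray(info,u,v):
    d=np.array([(u-info["cx"])/info["fx"],-(v-info["cy"])/info["fy"],-1.])
    T=np.array(info["cam_to_world"]); return T[:3,3],T[:3,:3]@d
def atz(info,u,v,z):
    o,d=ray(info,u,v); return o+d*(z-o[2])/d[2]
def vplane(info,u,v,c,yaw):  # hit with coupler's y-z plane -> (y_local,z)
    o,d=ray(info,u,v); n=np.array([np.cos(yaw),np.sin(yaw),0]); c=np.array([c[0],c[1],0])
    p=o+d*(n@(c-o))/(n@d); return (p-c)@np.array([-np.sin(yaw),np.cos(yaw),0]),p[2]
E
python3 - <<'E'
from bench import arm; from h import *
from scipy.optimize import least_squares
t=arm.camera_info("top")
print([k for k in t])
z=lambda a,b:((a+.5)/7-.5+145,(b+.5)/7-.5+135)
c=atz(t,*z(358,207),.113); f=atz(t,*z(410,247),.004); print(c,f)
hl=atz(t,*z(285,200),.103);hr=atz(t,*z(437,218),.103); d=hl-hr; print(hl,hr,np.linalg.norm(d),np.arctan2(-d[0],d[1]))
s=atz(t,*z(415,85),.028); print("stub",s, np.arctan2(*(s-f)[1::-1]), np.hypot(*(s-f)[:2]))
for side,p in ((1,(95,173)),(-1,(603,230))):
    o,dd=ray(t,*z(*p))
    # ring centre at 58 mm from hinge
    def g(x):
        th,yaw=x; y=side*(.022+.058*np.cos(th)); q=np.array([c[0]-np.sin(yaw)*y,c[1]+np.cos(yaw)*y,.1-.058*np.sin(th)])
        return np.cross(dd/np.linalg.norm(dd),q-o)*1000
    r=least_squares(g,[-.5,0]); print(side,r.x,r.cost)
E
```

```text
['fx', 'fy', 'cx', 'cy', 'cam_to_world']
[0.57959781 0.13542022 0.113     ] [0.57929877 0.13501086 0.004     ]
[0.5829364  0.15845781 0.103     ] [0.57745288 0.11369487 0.103     ] 0.045097554448229424 -0.12189404146672117
stub [0.62899184 0.13026457 0.028     ] -0.09522336343881396 0.04991922103533809
1 [-0.46207518 -0.1156193 ] 7.7639050883110445e-28
-1 [-0.50482997 -0.1189942 ] 3.500151979008443e-27
```

```bash
cat > d.py <<'E'
# prints shift/turn in tool axes to bring the TCP to (x,y,z) pointing down with jaw axis at world angle a
import sys,numpy as np; from bench import arm; from scipy.spatial.transform import Rotation as R
x,y,z,a=map(float,sys.argv[1:5]); o=arm.get_obs(); r=R.from_euler("xyz",o["tcp_rot"])
print("t mm",np.round(r.inv().apply(np.array([x,y,z])-o["tool_pos"])*1000,1),
 "w deg",np.round((r.inv()*R.from_euler("xyz",[np.pi,0,a])).as_rotvec(degrees=True),2),"F",np.round(o["wrist_force"],2),"width",o["width"],"t",o["time"])
E
python3 d.py 0.5795 0.1352 0.205 1.454
```

```text
t mm [-5.050e+01  2.821e+02 -2.000e-01] w deg [-4.000e-02  8.000e-02 -4.188e+01] F [-0.35 -0.72 -0.32] width 0.09389819140739207 t 0.1
```

```bash
python3 -m jog '[{"tx":-8,"ty":47,"wz":-7,"jaw":0.83},{"tx":-17,"ty":94,"wz":-14,"jaw":0.83},{"tx":-25,"ty":141,"wz":-21,"jaw":0.83},{"tx":-34,"ty":188,"wz":-28,"jaw":0.83},{"tx":-42,"ty":235,"wz":-35,"jaw":0.83},{"tx":-50.5,"ty":282,"wz":-41.9,"jaw":0.83},{"tx":-50.5,"ty":282,"wz":-41.9,"jaw":0.83},{"tx":-50.5,"ty":282,"wz":-41.9,"jaw":0.83},{"tx":-50.5,"ty":282,"wz":-41.9,"jaw":0.83}]'
python3 d.py 0.5795 0.1352 0.205 1.454
python3 - <<'E'
from bench import arm
import cv2,pickle
i=arm.camera_info("wrist"); pickle.dump(i,open("w1.pkl","wb"))
cv2.imwrite("pics/w1.png",arm.capture("wrist"));cv2.imwrite("pics/s1.png",arm.capture("scene"))
print(i)
E
```

```text
t mm [-5.050e+01  2.821e+02 -2.000e-01] w deg [-4.000e-02  8.000e-02 -4.188e+01] F [-0.35 -0.72 -0.32] width 0.09389819140739207 t 0.1
{'fx': 280.68994222285164, 'fy': 280.68994222285164, 'cx': 260.50480337143654, 'cy': 191.07191217099196, 'cam_to_world': array([[ 0.74968491, -0.63520993, -0.18569026,  0.37667339],
       [ 0.66179333,  0.71895046,  0.21246136,  0.44187168],
       [-0.00145547, -0.28216765,  0.95936401,  0.38280812],
       [ 0.        ,  0.        ,  0.        ,  1.        ]])}validation failed for argument at $[0]...
```

View pics/w1.png

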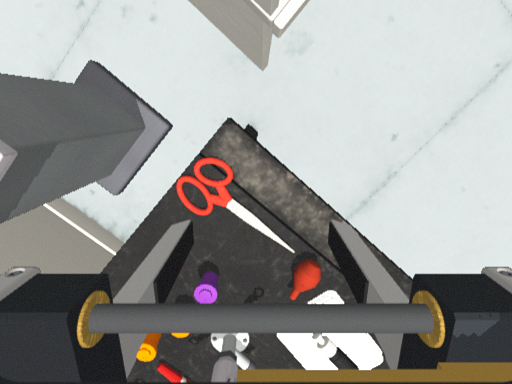

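View pics/s1.png

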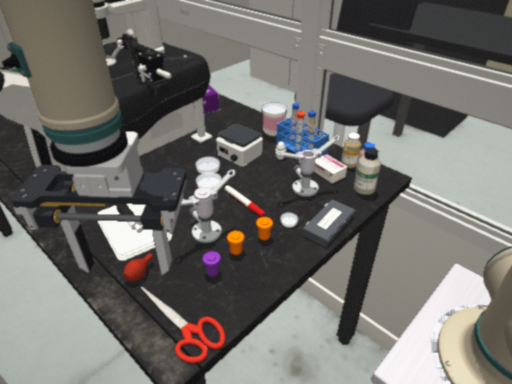

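The move was refused and nothing moved: rows probably need all seven keys. The pictures show the arm still at its start.

```bash
python3 -m jog '[{"wx":0,"wy":0,"wz":-7,"tx":-8,"ty":47,"tz":0,"jaw":0.83},{"wx":0,"wy":0,"wz":-14,"tx":-17,"ty":94,"tz":0,"jaw":0.83},{"wx":0,"wy":0,"wz":-21,"tx":-25,"ty":141,"tz":0,"jaw":0.83},{"wx":0,"wy":0,"wz":-28,"tx":-34,"ty":188,"tz":0,"jaw":0.83},{"wx":0,"wy":0,"wz":-35,"tx":-42,"ty":235,"tz":0,"jaw":0.83},{"wx":0,"wy":0,"wz":-41.9,"tx":-50.5,"ty":282,"tz":0,"jaw":0.83},{"wx":0,"wy":0,"wz":-41.9,"tx":-50.5,"ty":282,"tz":0,"jaw":0.83},{"wx":0,"wy":0,"wz":-41.9,"tx":-50.5,"ty":282,"tz":0,"jaw":0.83}]'
python3 d.py 0.5795 0.1352 0.205 1.454
python3 - <<'E'
from bench import arm
import cv2,pickle
i=arm.camera_info("wrist"); pickle.dump(i,open("w1.pkl","wb"))
cv2.imwrite("pics/w2.png",arm.capture("wrist"));cv2.imwrite("pics/s2.png",arm.capture("scene"))
E
```

```text
time: 1.2
tool_pos: [0.5791, 0.1357, 0.2046]
tcp_rot: [-3.14, 0.0, 1.453]
wrist_force: [0.2, 0.1, -0.1]
width: 0.0862
t mm [-0.4  0.4 -0.4] w deg [-0.12  0.01 -0.06] F [ 0.25  0.12 -0.05] width 0.08622467210801522 t 1.2
```

View pics/w2.png

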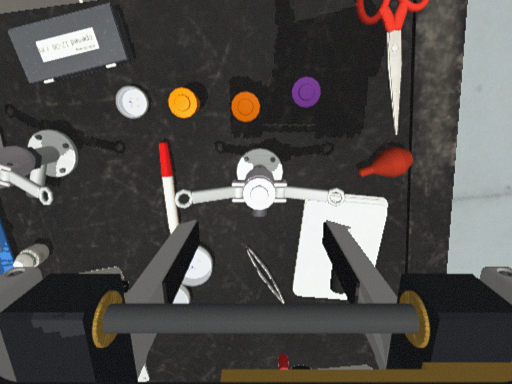

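View pics/s2.png

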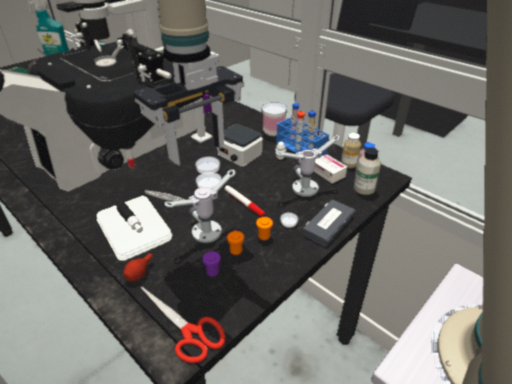

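```bash
python3 - <<'E'
import cv2
w=cv2.imread("pics/w2.png"); cv2.imwrite("pics/z4.png",cv2.resize(w[140:220,165:360],None,fx=4,fy=4,interpolation=cv2.INTER_CUBIC))
E
```

```text
(no output)
```

View pics/z4.png

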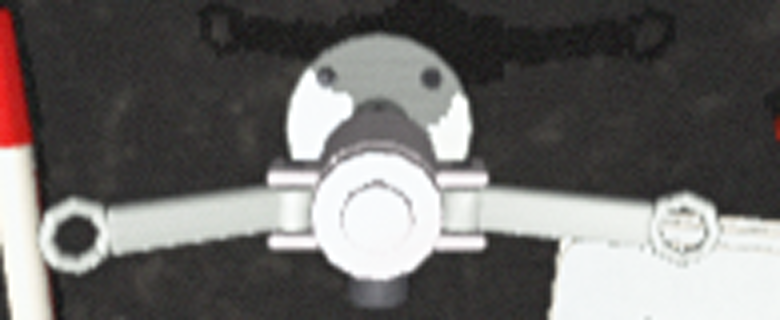

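```bash
python3 - <<'E'
import pickle; from h import *
from scipy.optimize import least_squares
t=pickle.load(open("w1.pkl","rb"))
z=lambda a,b:((a+.5)/4-.5+165,(b+.5)/4-.5+140)
c=atz(t,*z(377,217),.114); f=atz(t,*z(380,122),.005); print(c,f)
hl=atz(t,*z(463,208),.103);hr=atz(t,*z(291,212),.103); d=hl-hr; print(np.linalg.norm(d),np.arctan2(-d[0],d[1]))
for cc in (c,np.array([.5795,.1352,0])):
  for side,p in ((1,(685,227)),(-1,(74,236))):
    o,dd=ray(t,*z(*p))
    def g(x):
        th,yaw=x; y=side*(.022+.058*np.cos(th)); q=np.array([cc[0]-np.sin(yaw)*y,cc[1]+np.cos(yaw)*y,.1-.058*np.sin(th)])
        return np.cross(dd/np.linalg.norm(dd),q-o)*1000
    r=least_squares(g,[-.5,0]); print(side,r.x,r.cost)
E
```

```text
[0.57853074 0.1338274  0.114     ] [0.57757224 0.1344009  0.005     ]
0.044734334582420876 -0.093394834862625
1 [-0.45963182 -0.10347126] 9.629649721936179e-29
-1 [-0.54768714 -0.12072648] 9.208352546601471e-28
1 [-0.55954709 -0.06938901] 3.440832734868209e-23
-1 [-0.42769751 -0.10487305] 1.3920260526166368e-25
```

```bash
python3 d.py 0.579 0.1345 0.135 1.459
```

```text
t mm [-1.9  0.5 69.9] w deg [-0.09  0.02 -0.23] F [-0.29 -0.69  0.09] width 0.08618048715391612 t 1.3
```

```bash
python3 -m jog '[{"wx":0,"wy":0,"wz":-0.2,"tx":-1.5,"ty":0.5,"tz":25,"jaw":0.83},{"wx":0,"wy":0,"wz":-0.2,"tx":-1.5,"ty":0.5,"tz":50,"jaw":0.83},{"wx":0,"wy":0,"wz":-0.2,"tx":-1.5,"ty":0.5,"tz":70,"jaw":0.83},{"wx":0,"wy":0,"wz":-0.2,"tx":-1.5,"ty":0.5,"tz":70,"jaw":0.83}]'
python3 d.py 0.579 0.1345 0.090 1.459
python3 - <<'E'
from bench import arm
import cv2
w=arm.capture("wrist");s=arm.capture("scene")
cv2.imwrite("pics/w3.png",w)
cv2.imwrite("pics/s3.png",cv2.resize(s[80:260,90:290],None,fx=3,fy=3,interpolation=cv2.INTER_CUBIC))
E
```

```text
time: 1.8
tool_pos: [0.5772, 0.136, 0.1336]
tcp_rot: [-3.136, 0.001, 1.46]
wrist_force: [-0.3, 0.2, -0.3]
width: 0.0859
t mm [-1.2  2.2 43.6] w deg [-0.29  0.05  0.06] F [-0.31  0.23 -0.3 ] width 0.08592981573971023 t 1.8
```

View pics/w3.png

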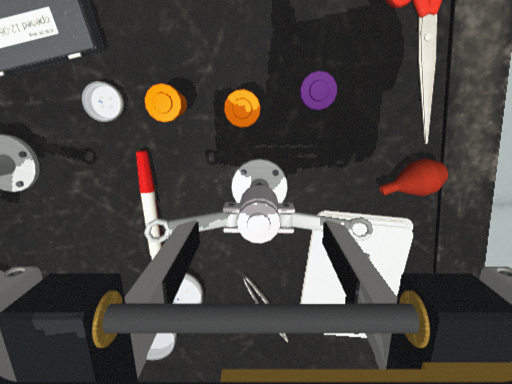

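View pics/s3.png

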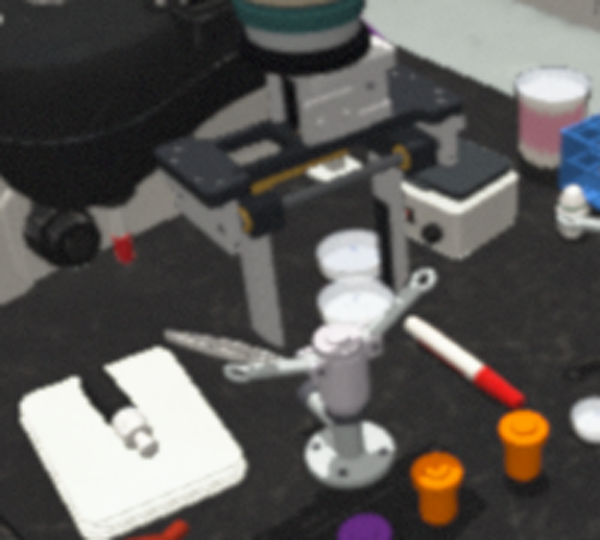

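```bash
python3 - <<'E'
from bench import arm; import numpy as np,cv2
def proj(i,p):
    T=np.linalg.inv(i["cam_to_world"]); q=T[:3,:3]@np.array(p)+T[:3,3]; return np.round([i["cx"]+i["fx"]*q[0]/-q[2], i["cy"]+i["fy"]*q[1]/q[2]],1)
o=arm.get_obs(); t=o["tool_pos"]; a=o["tcp_rot"][2]; ux=np.array([np.cos(a),np.sin(a),0]); uy=np.array([ux[1],-ux[0],0]); print(t,a)
i=arm.camera_info("wrist")
for s in (1,-1):
  for d in (.008,-.008):
    print(s,d,proj(i,t+s*.043*ux+d*uy), [proj(arm.camera_info("scene"),t+s*b*ux+d*uy) for b in (.043,.0555)])
for z in (.115,): print(proj(i,[.579,.1345,z]),proj(arm.camera_info("scene"),[.579,.1345,z]))
w=cv2.imread("pics/w3.png"); cv2.imwrite("pics/z5.png",cv2.resize(w[180:280,140:380],None,fx=3.3,fy=3.3,interpolation=cv2.INTER_CUBIC))
E
```

```text
[0.57904561 0.13581619 0.135592  ] 1.4596681466119454
1 0.008 [322.4 242.9] [array([180.3, 189.4]), array([174.7, 192. ])]
1 -0.008 [323.9 221.6] [array([184.7, 193.3]), array([179.1, 195.9])]
-1 0.008 [199.5 242.9] [array([216.4, 173. ]), array([221.3, 170.8])]
-1 -0.008 [198.  221.6] [array([221. , 176.5]), array([225.9, 174.3])]
[259.2 221.1] [202.4 190.7]
```

View pics/z5.png

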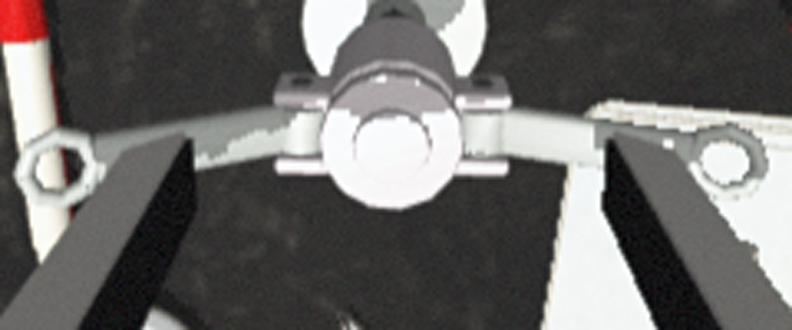

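```bash
python3 -m jog '[{"wx":0,"wy":0,"wz":0,"tx":-1,"ty":1,"tz":6,"jaw":0.83},{"wx":0,"wy":0,"wz":0,"tx":-1,"ty":1,"tz":12,"jaw":0.83},{"wx":0,"wy":0,"wz":0,"tx":-1,"ty":1,"tz":18,"jaw":0.83},{"wx":0,"wy":0,"wz":0,"tx":-1,"ty":1,"tz":24,"jaw":0.83},{"wx":0,"wy":0,"wz":0,"tx":-1,"ty":1,"tz":30,"jaw":0.83},{"wx":0,"wy":0,"wz":0,"tx":-1,"ty":1,"tz":30,"jaw":0.83}]'
python3 d.py 0.579 0.1345 0.090 1.459
python3 - <<'E'
from bench import arm
import cv2
w=arm.capture("wrist");s=arm.capture("scene")
cv2.imwrite("pics/w4.png",cv2.resize(w[160:320,120:400],None,fx=2.5,fy=2.5,interpolation=cv2.INTER_CUBIC))
cv2.imwrite("pics/s4.png",cv2.resize(s[80:260,90:290],None,fx=3,fy=3,interpolation=cv2.INTER_CUBIC))
E
```

```text
time: 2.65
tool_pos: [0.5801, 0.1347, 0.1053]
tcp_rot: [-3.141, -0.0, 1.459]
wrist_force: [0.5, -0.2, 0.7]
width: 0.0862
t mm [-0.3 -1.1 15.3] w deg [-0.03 -0.01  0.03] F [ 0.54 -0.19  0.68] width 0.08617800404926464 t 2.65
```

View pics/w4.png

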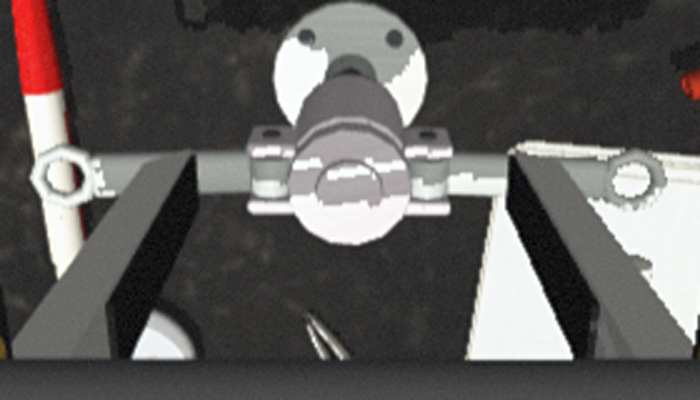

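View pics/s4.png

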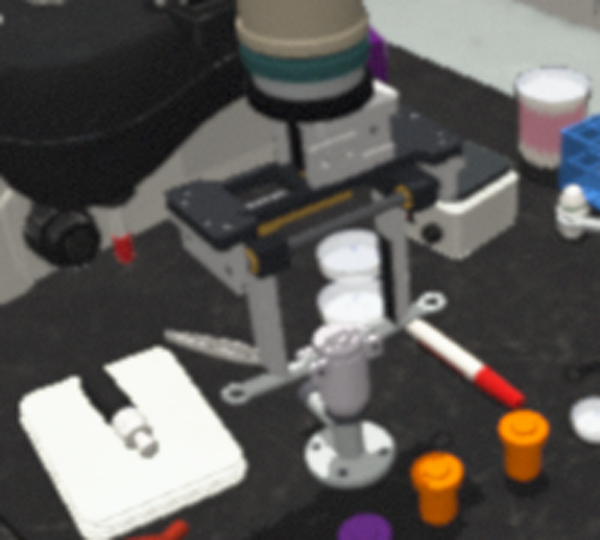

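Both arms now lie nearly level under the fingertips (bars at rows 155-190 in the wrist crop, fingers at 155-210), with the adapter seated. I'll continue down, shifted 2 mm to centre on the bars.

```bash
python3 -m jog '[{"wx":0,"wy":0,"wz":0,"tx":0,"ty":-2,"tz":6,"jaw":0.83},{"wx":0,"wy":0,"wz":0,"tx":0,"ty":-2,"tz":12,"jaw":0.83},{"wx":0,"wy":0,"wz":0,"tx":0,"ty":-2,"tz":18,"jaw":0.83},{"wx":0,"wy":0,"wz":0,"tx":0,"ty":-2,"tz":25,"jaw":0.83},{"wx":0,"wy":0,"wz":0,"tx":0,"ty":-2,"tz":32,"jaw":0.83},{"wx":0,"wy":0,"wz":0,"tx":0,"ty":-2,"tz":40,"jaw":0.83},{"wx":0,"wy":0,"wz":0,"tx":0,"ty":-2,"tz":48,"jaw":0.83},{"wx":0,"wy":0,"wz":0,"tx":0,"ty":-2,"tz":56,"jaw":0.83},{"wx":0,"wy":0,"wz":0,"tx":0,"ty":-2,"tz":56,"jaw":0.83}]'
python3 d.py 0.579 0.1345 0.050 1.459
python3 - <<'E'
from bench import arm
import cv2
w=arm.capture("wrist");s=arm.capture("scene")
cv2.imwrite("pics/w5.png",cv2.resize(w[160:320,120:400],None,fx=2.5,fy=2.5,interpolation=cv2.INTER_CUBIC))
cv2.imwrite("pics/s5.png",cv2.resize(s[80:260,90:290],None,fx=3,fy=3,interpolation=cv2.INTER_CUBIC))
E
```

```text
time: 3.88
tool_pos: [0.5769, 0.1349, 0.048]
tcp_rot: [-3.138, 0.0, 1.459]
wrist_force: [-0.1, -0.0, -0.0]
width: 0.0859
t mm [-0.1  2.2 -2. ] w deg [-0.21  0.03  0.03] F [-0.11 -0.03 -0.01] width 0.08594336201398116 t 3.875
```

View pics/w5.png

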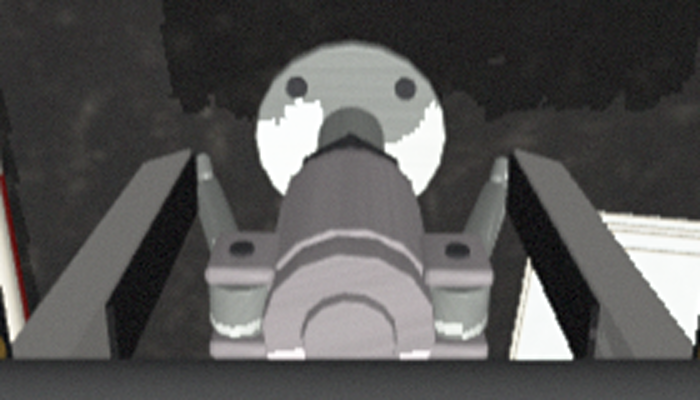

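View pics/s5.png

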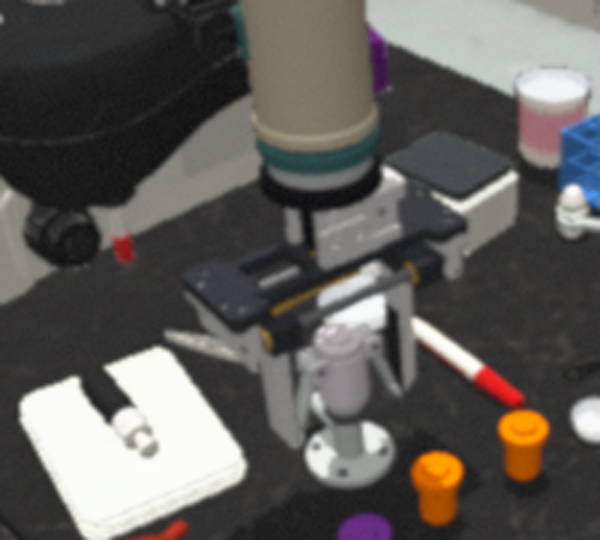

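```bash
python3 -m jog '[{"wx":0,"wy":0,"wz":0,"tx":0,"ty":0,"tz":0,"jaw":0.7},{"wx":0,"wy":0,"wz":0,"tx":0,"ty":0,"tz":0,"jaw":0.6},{"wx":0,"wy":0,"wz":0,"tx":0,"ty":0,"tz":0,"jaw":0.5},{"wx":0,"wy":0,"wz":0,"tx":0,"ty":0,"tz":0,"jaw":0.4},{"wx":0,"wy":0,"wz":0,"tx":0,"ty":0,"tz":0,"jaw":0.3},{"wx":0,"wy":0,"wz":0,"tx":0,"ty":0,"tz":0,"jaw":0.2},{"wx":0,"wy":0,"wz":0,"tx":0,"ty":0,"tz":0,"jaw":0.1},{"wx":0,"wy":0,"wz":0,"tx":0,"ty":0,"tz":0,"jaw":0.1},{"wx":0,"wy":0,"wz":0,"tx":0,"ty":0,"tz":0,"jaw":0.1}]' 15
python3 - <<'E'
from bench import arm
import cv2
w=arm.capture("wrist");s=arm.capture("scene")
cv2.imwrite("pics/w6.png",cv2.resize(w[160:320,120:400],None,fx=2.5,fy=2.5,interpolation=cv2.INTER_CUBIC))
cv2.imwrite("pics/s6.png",cv2.resize(s[80:260,90:290],None,fx=3,fy=3,interpolation=cv2.INTER_CUBIC))
E
```

```text
time: 5.1
tool_pos: [0.5772, 0.1343, 0.0486]
tcp_rot: [-3.139, 0.001, 1.46]
wrist_force: [-0.6, -4.9, -4.6]
width: 0.0598
```

View pics/w6.png

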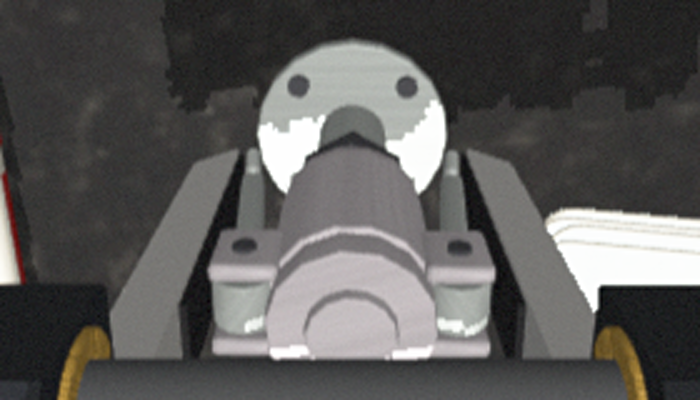

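View pics/s6.png

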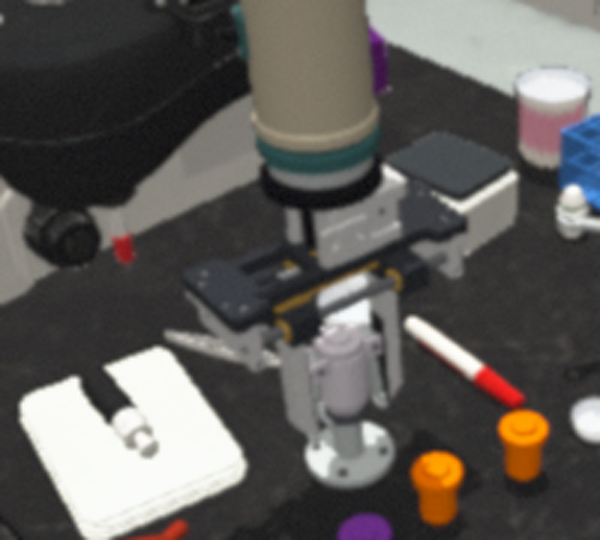

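```bash
python3 -m jog '[{"wx":0,"wy":0,"wz":0,"tx":-0.5,"ty":0,"tz":0,"jaw":0.1},{"wx":0,"wy":0,"wz":0,"tx":-1,"ty":0,"tz":0,"jaw":0.1},{"wx":0,"wy":0,"wz":0,"tx":-1,"ty":0,"tz":0,"jaw":0.1},{"wx":0,"wy":0,"wz":0,"tx":-1,"ty":0,"tz":0,"jaw":0.1}]' 25
```

```text
time: 5.7
tool_pos: [0.5772, 0.1342, 0.0486]
tcp_rot: [-3.139, -0.0, 1.46]
wrist_force: [0.3, 1.4, -6.0]
width: 0.0581
```

```bash
python3 -m jog '[{"wx":0,"wy":0,"wz":0,"tx":0,"ty":0,"tz":0,"jaw":0.1},{"wx":0,"wy":0,"wz":0,"tx":0,"ty":0,"tz":0,"jaw":0.1},{"wx":0,"wy":0,"wz":0,"tx":0,"ty":0,"tz":0,"jaw":0.1}]' 30
python3 -m jog '[{"wx":0,"wy":0,"wz":0,"tx":0,"ty":0,"tz":0,"jaw":0.4},{"wx":0,"wy":0,"wz":0,"tx":0,"ty":0,"tz":0,"jaw":0.7},{"wx":0,"wy":0,"wz":0,"tx":0,"ty":0,"tz":0,"jaw":0.83},{"wx":0,"wy":0,"wz":0,"tx":0,"ty":0,"tz":0,"jaw":0.83},{"wx":0,"wy":0,"wz":0,"tx":0,"ty":0,"tz":0,"jaw":0.83}]'
```

```text
time: 6.08
tool_pos: [0.5772, 0.1342, 0.0485]
tcp_rot: [-3.139, -0.0, 1.459]
wrist_force: [0.5, 0.7, -5.1]
width: 0.0576
time: 6.7
tool_pos: [0.5773, 0.1342, 0.0487]
tcp_rot: [-3.139, -0.0, 1.459]
wrist_force: [1.6, 0.5, -0.5]
width: 0.0862
```

Clear of the arms now. Next I retreat straight up and check.

```bash
python3 -m jog '[{"wx":0,"wy":0,"wz":0,"tx":0,"ty":0,"tz":-15,"jaw":0.83},{"wx":0,"wy":0,"wz":0,"tx":0,"ty":0,"tz":-40,"jaw":0.83},{"wx":0,"wy":0,"wz":0,"tx":0,"ty":0,"tz":-70,"jaw":0.83},{"wx":0,"wy":0,"wz":0,"tx":0,"ty":0,"tz":-105,"jaw":0.83},{"wx":0,"wy":0,"wz":0,"tx":0,"ty":0,"tz":-140,"jaw":0.83},{"wx":0,"wy":0,"wz":0,"tx":0,"ty":0,"tz":-160,"jaw":0.83},{"wx":0,"wy":0,"wz":0,"tx":0,"ty":0,"tz":-160,"jaw":0.83}]'
python3 - <<'E'
from bench import arm
import cv2,pickle
pickle.dump(arm.camera_info("wrist"),open("w7.pkl","wb"))
w=arm.capture("wrist");s=arm.capture("scene")
cv2.imwrite("pics/w7full.png",w)
cv2.imwrite("pics/w7.png",cv2.resize(w[120:240,160:360],None,fx=4,fy=4,interpolation=cv2.INTER_CUBIC))
cv2.imwrite("pics/s7.png",cv2.resize(s[110:260,130:370],None,fx=3.3,fy=3.3,interpolation=cv2.INTER_CUBIC))
E
```

```text
time: 7.58
tool_pos: [0.5788, 0.1343, 0.2114]
tcp_rot: [3.139, -0.001, 1.46]
wrist_force: [0.5, 0.1, 0.4]
width: 0.0861
```

View pics/w7.png

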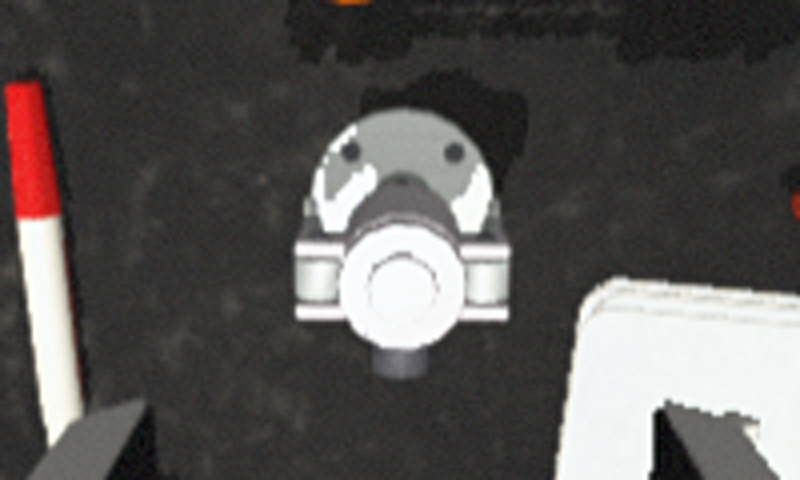

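View pics/s7.png

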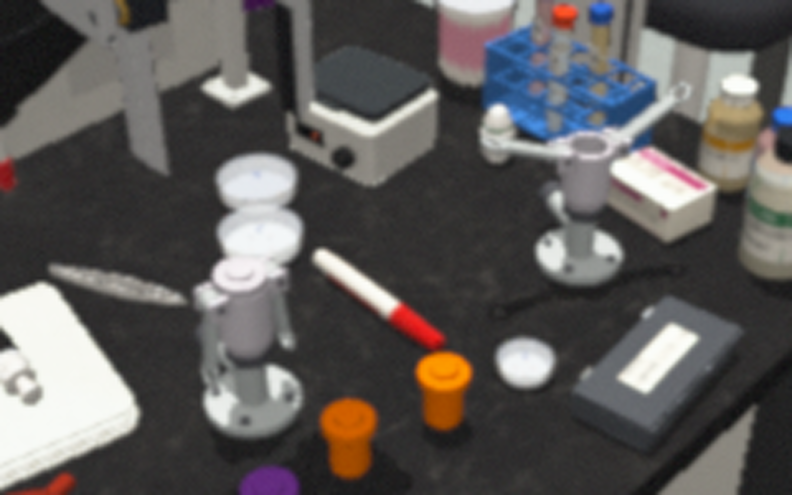

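```bash
python3 - <<'E'
import pickle; from h import *
t=pickle.load(open("w7.pkl","rb"))
z=lambda a,b:((a+.5)/4-.5+160,(b+.5)/4-.5+120)
L=atz(t,*z(496,208),.038);R=atz(t,*z(308,208),.038);c=atz(t,*z(402,286),.114)
print(L,R,c); u=np.array([np.sin(.112),np.cos(.112),0]); 
m=np.array([.579,.1345,0]); print((L-m)@u,(R-m)@u,(c-m)@u)
E
```

```text
[0.57799415 0.16416758 0.038     ] [0.57130556 0.10441243 0.038     ] [0.57802816 0.13386426 0.114     ]
0.02936928197834807 -0.030759037445193035 -0.000740376958490089
```

```bash
python3 - <<'E'
from bench import arm
print(arm.finish_job(), arm.get_obs()["time"])
E
```

```text
the job is handed in; nothing more can be done
the job is handed in; nothing more can be done
```

I locked the coupler that holds the adapter and handed the job in at about 7.7 s on the robot's clock. I pressed both arms down together with the open fingertips, 86 mm apart. I then closed the jaws to push both arms in to their stops, opened them and withdrew straight up.

**Checks after withdrawing:**
- **Arms:** the two arm ends measure +30.1 and -30.0 mm from the adapter's centre. About 29.5 mm is expected at the stop. The last squeeze settled at 57.6 mm over both arms with 30 N, just under the given 58–62 mm, but the fingers pressed lower on the arms than where that figure is given.
- **Adapter:** it is still seated, with its head on the rim.
- **Empty coupler:** its arms are still raised, and the look-alikes were not touched.
- **Forces:** the highest wrist force I read was about 7 N, taken at the end of each move.

**What went wrong on the way:**
- **First move:** it was refused because the rows did not have all seven keys. Nothing moved.
- **First squeeze (15 N):** it was about 5 N off balance sideways. I shifted 1 mm and squeezed harder, to 25 N and then 30 N.
- **Coupler position:** the top and wrist cameras disagreed by 1 to 2 mm, so I used a value in between.

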